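Roll a bottle up the ramp onto the bottle roller

TASK

Load the lying bottle onto the bottle roller: push it gently up the machine's run-on ramp, staying behind it so that it never runs loose or rolls back, until it drops home between the two black rollers at the rear stop rod, then take the hand away. Use the fingertips or the outside of the fingers only: do not grip or lift the bottle, and leave the other things on the bench as they are.

Things in the scene. Friction and masses are not known exactly. Their poses are not given: they have to be found in the camera images.
- bottle: The sealed white bottle lying on the table before the foot of the ramp, its length across the ramp. Round barrel 60 mm in diameter, 110 mm long; grey screw cap 38 mm in diameter on one end; 145 mm long in all. 0.25 to 0.5 kg, rolls freely. Origin: centre of the barrel, on its axis, 30 mm above what it lies on; x axis along the bottle to the cap; y and z turn as it rolls.
- roller_mixer: The bottle roller, fixed to the table (z = 0): a steel ramp rising to two black rubber rollers. Origin: on the table, right below the middle between the rollers; x axis level, pointing up the ramp (the way to push), y to the left of that, along the rollers, z up. Rollers 26 mm in diameter, axes at x = -22 and +22 mm, z = 32 mm, stiff to turn; bearing plate 54 mm high at y = 97 to 105 mm.
- ramp_foot (a point): Middle of the ramp's lower edge, flush with the table (machine frame x = -270 mm). From here the flat steel surface rises straight to ramp_top, at 11 degrees; it is 180 mm wide between side flanges that stand 12 mm above it. On it a bottle left alone rolls back at once, and one pushed at a single point may turn askew.
- ramp_top (a point): Middle of the ramp's upper edge, machine frame x = -37 mm, z = 45.5 mm, just before the front roller (whose top is at x = -22 mm, z = 45 mm).
- seat (a point): Where the centre line of a bottle that is home passes: midway between the rollers, 69 mm above the table (machine frame x = 0). The bottle then rests on both rollers, parallel to them (machine y). On the way in its axis passes 75 mm high over the front roller and then it drops 6 mm by itself.
- stop_rod (a point): Middle of the rear stop rod: 8 mm steel rod along the rollers, machine frame x = 38 mm, z = 69 mm; a bottle that is home lies 4 mm before it. Its left bracket is 78 mm high.
- drive_top (a point): Centre of the top of the drive housing at the right end of the rollers, 80 mm above the table; the housing is 116 mm long along the machine's x and 74 mm along y, its knob rises to 96 mm.
- spare_bottle: Bystander, to be left alone: standing white bottle of the same kind, 60 mm across, 145 mm tall, to the right of the ramp as one looks up it. Origin: centre of its underside.
- vial: Bystander, to be left alone: amber glass vial with white cap, 28 mm across, 60 mm tall, standing to the right of the ramp as one looks up it, near its foot. Origin: centre of its underside.
- beaker: Bystander, to be left alone: glass beaker, 64 mm across, 80 mm tall, behind the machine. Origin: centre of its underside.
- marker: Bystander, to be left alone: pen, 130 mm long, lying behind the machine. Origin: centre of its underside.
- tube_rack: Bystander, to be left alone: white rack 86 x 128 mm of small capped tubes, 60 mm tall, beyond the machine. Origin: centre of its underside.
Things that resemble listed ones, but are neither listed nor needed, are in the scene too. What is shaped like the bottle but orange or red is not meant.

How it is judged (in metres and radians):
On the way, in this order (a step that is already met when the one before it is completed fails the run):
1. the bottle is pushed up the middle of the ramp by the robot (x of bottle in the frame of roller_mixer between -0.17 and -0.06 m and (contact force between bottle and the fingers above 0.05 N or contact force between bottle and the arm above 0.05 N)).
2. the bottle is home between the rollers (x of bottle in the frame of roller_mixer between -0.006 and 0.006 m and z of bottle in the frame of roller_mixer between 0.064 and 0.074 m and angle between the x axis of bottle and the y axis of roller_mixer, either way round below 0.06 rad), for 0.2 s.
At the end, for the whole second after the job is handed in: The bottle lies at rest (under 10 mm/s) on the two rollers, its axis within 6 mm of the middle between them, 64 to 74 mm above the table and within 0.06 rad of the rollers' direction (all of step 2 and linear speed of bottle below 0.01 m/s and contact force between bottle and roller_mixer above 1 N); the robot touches nothing.
It fails at once if the bottle runs loose or rolls back on the ramp (moves faster than 0.2 m/s there with nothing of the robot touching it) (x of bottle in the frame of roller_mixer between -0.265 and -0.035 m and linear speed of bottle above 0.2 m/s and contact force between bottle and the fingers below 0.02 N and contact force between bottle and the arm below 0.02 N).
It fails at once if the bottle is lifted (its axis more than about 20 mm above where it lies on table, ramp or rollers) (height (world z) of bottle above 0.093 m or (x of bottle in the frame of roller_mixer below -0.06 m and height (world z) of bottle above 0.088 m) or (x of bottle in the frame of roller_mixer below -0.13 m and height (world z) of bottle above 0.075 m) or (x of bottle in the frame of roller_mixer below -0.2 m and height (world z) of bottle above 0.062 m) or (x of bottle in the frame of roller_mixer below -0.27 m and height (world z) of bottle above 0.052 m)).
It fails at once if the bottle is tipped up on end (angle between bottle's own x axis and vertical below 1.2 rad or angle between bottle's own x axis and vertical above 1.94 rad).
It fails at once if the bottle is squeezed or rammed (over 30 N from the robot) (contact force between bottle and the fingers above 30 N or contact force between bottle and the arm above 30 N).
It fails at once if a bystander is moved more than 25 mm or tipped over (distance of any of spare_bottle, vial, beaker, marker, tube_rack from where it was at the start of the episode above 0.025 m or angle between any of spare_bottle, vial, beaker, tube_rack's own z axis and vertical above 0.5 rad).
It also fails if it takes over 43 s, if anything falls off the work surface, if the arm or the gripper's body presses on something with over 40 N, if the wrist force passes 120 N, or if a joint passes its speed limit or range.

ROBOT

A 6-joint arm with a two-finger parallel gripper is mounted at the origin on the work surface. World frame = base frame: x ahead of the robot, y to its left, z up, the work surface at z = 0. Lengths are in m, angles in degrees, forces in N, time in s.
With the tool pointing down it reaches from about 0.4 to 0.825 m from the base axis. Payload 7 kg.
Tool frame: the origin (TCP) lies at the very end of the fingers, on their centre line; the grasp point (between the pads) lies 19 mm behind it; z points along the fingers, y is the direction in which the jaws open and shut (so a half turn about z gives the same grasp; the last joint's range is limited). The gripper opens to 88 mm and grips with 3 to 60 N. Pads are 19 mm wide; open, the fingers measure 130 mm over their backs; the gripper's body (78 mm by 193 mm) begins 47 mm behind the grasp point.
Start: joints at [-50.3, 20.546, 0.682, 0, -70.136, -16.507], TCP at [0.266, -0.62, 0.227] pointing down, gripper open.
Joint ranges: [-176.03, 176.03], [-82.01, 121.73], [-58.28, 71.71], [-173.87, 95.51], [-174.79, -0.11], [-173.66, 173.66]. Speed limits (degrees/s): [136.94, 136.94, 172.46, 180, 180, 180].

INTERFACE

Orientations are given as [roll, pitch, yaw] about the fixed x, y, z axes, in that order (R = Rz(yaw) Ry(pitch) Rx(roll)).
In Python, from plant import ctrl gives the robot as it stands.
- The arm moves only by the tool move_arm, never from a script. Its argument "increments" is a list of rows, each a list of 2 entries, a list of its own where there are three numbers: the shift along the world's x, y, z in mm, then the turn about the world's z in rad. A call has exactly 8 rows; each row shifts and turns the pose as measured when the row begins; what a row does not reach is not made up. A row lasts 1/10 s, in which the tool goes at most 50 mm and 8.59 degrees, less where a joint would pass 70% of its speed; a pose out of reach is approached as far as the arm can. A call with a gripper value outside its range is refused whole. "jaw" is the gripper command: -1 is shut, 1 is fully open, values between are in proportion, set as the call begins (left out, the last holds). The fingers move at their own pace and stop on an object; the grip force is fixed at half the most. Time passes only in rows, so rows that do not move let the fingers close, or fill a call up. It gives the time, the measured TCP pose, the force and the opening at its end, in the units of the state.
- ctrl.get_obs(): the state, without advancing time (a new reading comes with each control period).
- ctrl.snapshot(name): name is "side" or "top" or "wrist"; returns a dict with "color" (480x640x3 uint8, red, green, blue), "fx", "fy", "cx", "cy" (pixels), "D" ([k1, k2, p1, p2, k3] as OpenCV has them; the pictures are not rectified), "R" (3x3) and "t" (3): a world point X has camera coordinates R X + t. Camera axes: x right, y down, z forward; pixel columns grow to the right and rows downward; lengths in m; the calibration is good to about 2 mm. A picture is of the moment at which its call begins. There is no depth.
- ctrl.close_job(): hands the job in, once; it reports no verdict.
The state is a dict: "clock": time; "joint_pos": joint angles; "qvel": joint speeds; "tau": joint torques, N m; "tool_pos": TCP position; "orientation": TCP orientation; "force": force on the tool from outside, world axes, zero at the start; "moment": the same for the moment, N m; "opening": finger opening in m.
Only numpy, scipy, OpenCV 4.12 (cv2) and the standard library are available. Lean on these libraries where they do the work, as an engineer would, in place of code of your own. Each camera call takes 0.05 s, during which the arm holds its last target.

## Working session

There is one attempt and no reset: what is moved stays moved. The work goes in short steps, Python scripts to look and compute and a tool call to move; the robot and the scene stay as the last step left them, time stands still between calls to the robot, and variables do not carry over. Pictures are saved under pics/ and viewed, and the job is handed in when it is done.

Besides the shell and the picture viewer there is one more tool, called after "Emit:" by a JSON object that holds its "method" and its "body", one argument or row to a line. move_arm: Moves the arm, as the interface text tells. Its arguments: {"type":"object","properties":{"increments":{"type":"array","items":{"type":"array"}},"jaw":{"type":"number"}},"required":["increments"]}

```bash
mkdir -p pics; ls; python3 - <<'E'
from plant import ctrl
import cv2,json,numpy as np,pickle
print(ctrl.get_obs())
for n in ["top","side"]:
    s=ctrl.snapshot(n); pickle.dump(s,open(f"pics/{n}0.pkl","wb"))
    cv2.imwrite(f"pics/{n}0.png",s["color"][:,:,::-1])
    print(n,{k:np.round(v,4).tolist() for k,v in s.items() if k!="color"})
E
```

```text
pics
{'clock': 0.0, 'joint_pos': array([-5.02989336e+01,  2.05906206e+01,  6.33933938e-01, -2.06455878e-02,
       -7.01362011e+01, -1.65066353e+01]), 'qvel': array([ 0.09865907,  0.08891723,  0.01465628, -0.0523285 , -0.03664361,
       -0.01883878]), 'tau': array([ 1.02642527e-03, -5.82721782e+01,  2.93051291e+01,  6.99727848e+00,
        6.74785028e-03, -1.34798138e-04]), 'tool_pos': array([ 0.26563077, -0.61999998,  0.22563145]), 'orientation': array([ 1.79905426e+02, -7.78611227e-03, -1.56812593e+02]), 'force': array([ 0.03322281, -0.41928171, -0.60584703]), 'moment': array([ 0.01047833, -0.034967  ,  0.00120171]), 'opening': 0.08733497607694328}
top {'fx': 566.7822, 'fy': 566.7822, 'cx': 313.9613, 'cy': 237.5018, 'D': [-0.1634, 0.0, 0.0, 0.0, 0.0], 'R': [[-0.0092, -0.9998, -0.0151], [-0.9959, 0.0105, -0.0896], [0.0897, 0.0142, -0.9959]], 't': [0.0743, 0.5282, 1.1848]}
side {'fx': 527.2336, 'fy': 527.2336, 'cx': 312.7061, 'cy': 225.7059, 'D': [-0.0267, 0.0, 0.0, 0.0, 0.0], 'R': [[-0.8923, -0.4513, -0.0107], [-0.2361, 0.4867, -0.8411], [0.3848, -0.748, -0.5408]], 't': [0.51, 0.145, 1.0133]}
```

View pics/top0.png

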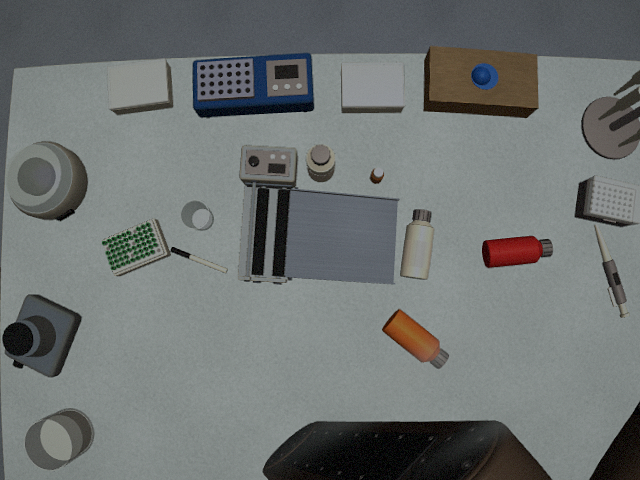

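View pics/side0.png

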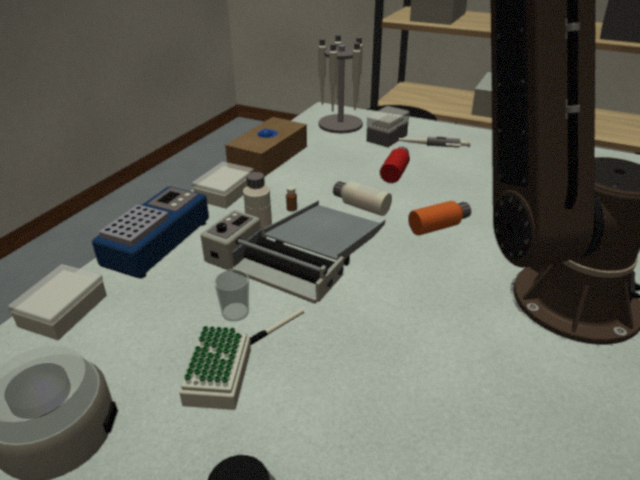

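The top picture shows three bottle-shaped things lying on the table: white at (417,245), orange at (415,338) and red at (517,251). The white one is meant: it is white and lies before the ramp foot with its length across the ramp. The standing white bottle at (320,160) is the spare. I'll confirm in an enlarged crop.

```bash
cat > h.py <<'E'
import cv2,numpy as np,pickle
def K(s): return np.array([[s["fx"],0,s["cx"]],[0,s["fy"],s["cy"]],[0,0,1]])
def ray(s,uv):
    p=cv2.undistortPoints(np.array([[uv]],float),K(s),np.array(s["D"]))[0,0]
    R=np.array(s["R"]);t=np.array(s["t"]); return -R.T@t, R.T@np.array([p[0],p[1],1.])
def on(s,uv,z):
    c,d=ray(s,uv); return c+d*(z-c[2])/d[2]
def proj(s,X):
    return cv2.projectPoints(np.array(X,float).reshape(-1,1,3),cv2.Rodrigues(np.array(s["R"]))[0],np.array(s["t"]),K(s),np.array(s["D"]))[0][:,0]
E
python3 - <<'E'
from h import *
s=pickle.load(open("pics/top0.pkl","rb"));im=s["color"][:,:,::-1]
c=cv2.resize(im[130:300,230:450],None,fx=3.6,fy=3.5,interpolation=cv2.INTER_CUBIC)
c=np.clip(c*1.3,0,255).astype(np.uint8)
cv2.imwrite("pics/crop0.png",c)
hsv=cv2.cvtColor(im,cv2.COLOR_BGR2HSV)
for p in [(417,255),(390,240),(430,300),(421,215)]: print(p,hsv[p[1],p[0]])
E
```

```text
(417, 255) [ 30   4 144]
(390, 240) [104  32 105]
(430, 300) [ 83  16 144]
(421, 215) [  9  24 108]
```

View pics/crop0.png

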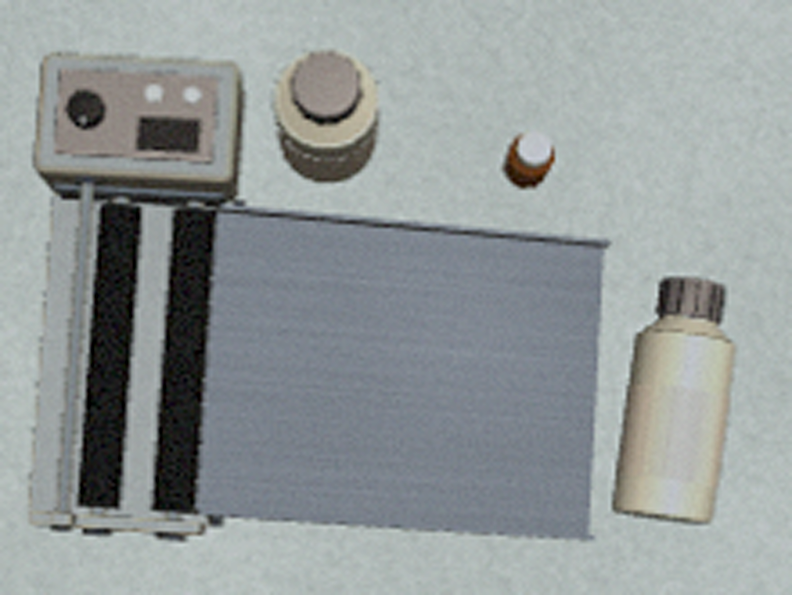

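```bash
python3 - <<'E'
from h import *
s=pickle.load(open("pics/top0.pkl","rb"))
f=lambda x,y:(230+x/3.6-.36,130+y/3.5-.36)
def P(x,y,z): return on(s,f(x,y),z)
print("cam",ray(s,(300,200))[0])
fr,fl=P(607,243,.004),P(590,538,.004); tr,tl=P(217,207,.0455),P(198,517,.0455)
print("foot",fr,fl,np.linalg.norm(fr-fl)," top",tr,tl,np.linalg.norm(tr-tl))
a=(tr+tl)/2-(fr+fl)/2; print("axis yaw ramp",np.degrees(np.arctan2(a[1],a[0])),np.hypot(*a[:2]))
d=fl-fr; print("foot edge dir",np.degrees(np.arctan2(d[1],d[0])))
d=tl-tr; print("top edge dir",np.degrees(np.arctan2(d[1],d[0])))
# rollers centre lines z=.032
F1=(P(172,207,.034)+P(215,207,.034))/2;F2=(P(155,510,.034)+P(198,512,.034))/2
R1=(P(102,207,.034)+P(140,207,.034))/2;R2=(P(78,507,.034)+P(120,507,.034))/2
for A,B in((F1,F2),(R1,R2)):
    d=B-A; print("roller",A,B,np.degrees(np.arctan2(d[1],d[0])))
# bottle
u1=(P(637,345,.03)+P(734,345,.03))/2; u2=(P(614,505,.03)+P(713,512,.03))/2; cp=(P(661,300,.03)+P(725,300,.03))/2
print("bottle axis",u1,u2,cp)
for A,B in((u2,u1),(u2,cp)):
    d=B-A;print(np.degrees(np.arctan2(d[1],d[0])))
print("end caps: bottom",P(662,521,.025),"top of cap",P(692,279,.03))
print("spare",P(325,165,0.02),"vial",P(528,180,.005), "vialtop",P(534,148,.06),"sparetop",P(328,82,.145))
E
```

```text
cam [0.42047919 0.05198063 1.22832247]
foot [ 0.61320948 -0.1157232   0.004     ] [ 0.42959635 -0.10140412  0.004     ] 0.18417061415933825  top [0.63107485 0.11876554 0.0455    ] [0.44417046 0.13077401 0.0455    ] 0.1872897635185408
axis yaw ramp 86.02358668288575 0.23389650212511037
foot edge dir 175.54081082050274
top edge dir 176.32384111916232
roller [0.633309   0.13339474 0.034     ] [0.44811359 0.14413891 0.034     ] 176.67968759621488
roller [0.63390862 0.17660097 0.034     ] [0.45087667 0.18971114 0.034     ] 175.9030303950111
bottle axis [ 0.54592553 -0.15746386  0.03      ] [ 0.44662364 -0.14197828  0.03      ] [ 0.5735176  -0.16269369  0.03      ]
-8.863568773554308
-9.271735188053063
end caps: bottom [ 0.43917001 -0.141687    0.025     ] top of cap [ 0.58646345 -0.16244593  0.03      ]
spare [0.66118122 0.05507854 0.02      ] vial [ 0.65337903 -0.06835841  0.005     ] vialtop [ 0.66237006 -0.06689862  0.06      ] sparetop [0.68340841 0.05263431 0.145     ]
```

The crop confirms the white bottle at (417,245) with its cap towards the drive side. Machine yaw is about 86° and its origin is near (0.540, 0.161). The bottle's centre is near (0.495, −0.149), askew by about 5°. I'll come in behind it with the fingers part open (60 mm), so that both fingertips push the barrel.

Emit:
{"method": "move_arm", "body": {
  "increments": [
    [[22,38,0],0.137],
    [[22,38,0],0.137],
    [[22,38,0],0.137],
    [[22,38,0],0.137],
    [[22,38,0],0.137],
    [[22,38,0],0.137],
    [[22,38,0],0.137],
    [[22,38,0],0.137]
  ],
  "jaw": 0.36
}}

```text
clock: 0.9
tool_pos: [0.4413, -0.3076, 0.2205]
orientation: [179.5, -0.0, -92.2]
force: [0.5, 0.2, -0.5]
opening: 0.0597
```

Emit:
{"method": "move_arm", "body": {
  "increments": [
    [[17,26,0],-0.03],
    [[17,26,-20],0],
    [[17,26,-30],0],
    [[0,4,-40],0],
    [[0,0,-25],0],
    [[0,0,-10],0],
    [[0,0,0],0],
    [[0,0,0],0]
  ]
}}

```text
clock: 1.7
tool_pos: [0.4967, -0.2163, 0.093]
orientation: [179.7, -0.0, -93.2]
force: [0.4, 0.4, -0.0]
opening: 0.0598
```

```bash
python3 - <<'E'
from plant import ctrl
import cv2,numpy as np,pickle
print(ctrl.get_obs()["tool_pos"],ctrl.get_obs()["orientation"])
s=ctrl.snapshot("top");cv2.imwrite("pics/top1.png",cv2.resize(s["color"][130:330,230:530,::-1],None,fx=2.6,fy=2.6))
s=ctrl.snapshot("side");cv2.imwrite("pics/side1.png",cv2.resize(s["color"][120:320,230:530,::-1],None,fx=2.6,fy=2.6))
E
```

```text
[ 0.49665285 -0.2163409   0.0930021 ] [ 1.79676346e+02 -4.72527320e-02 -9.31726324e+01]
```

View pics/top1.png

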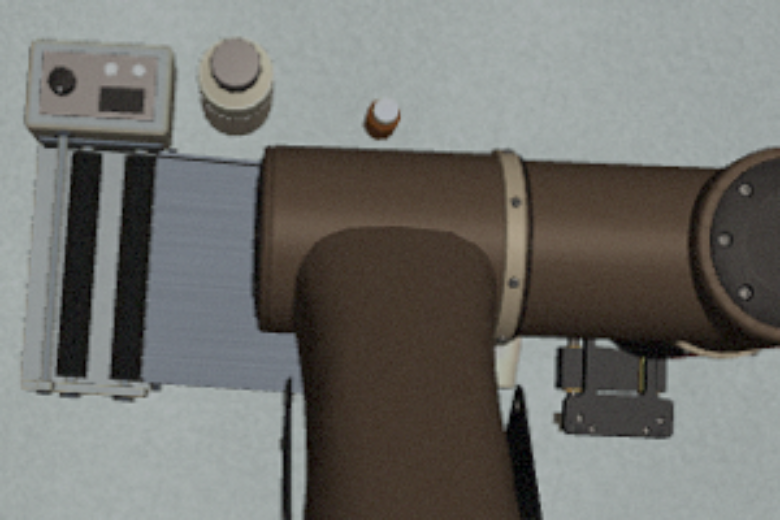

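View pics/side1.png

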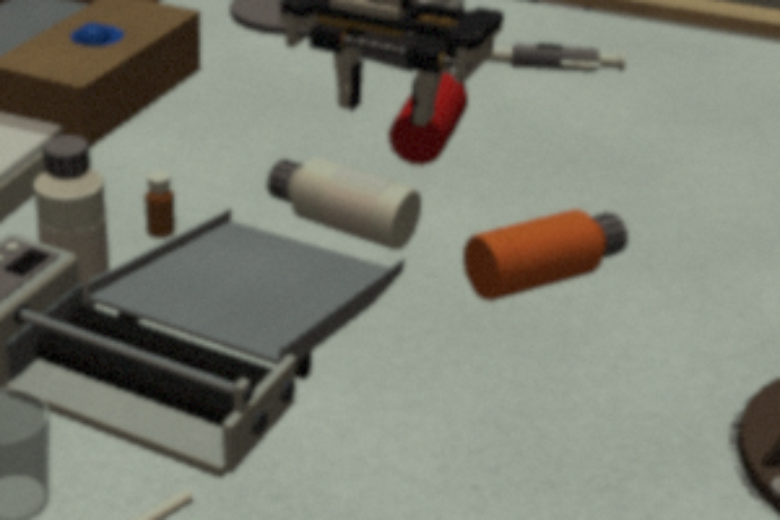

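Emit:
{"method": "move_arm", "body": {
  "increments": [
    [[-2,-2,-25],-0.014],
    [[0,0,-25],0],
    [[0,0,-14],0],
    [[0,0,-6],0],
    [[0,0,0],0],
    [[0,0,0],0],
    [[0,0,0],0],
    [[0,0,0],0]
  ]
}}

```text
clock: 2.6
tool_pos: [0.502, -0.2212, 0.0318]
orientation: [-179.2, -0.1, -94.1]
force: [0.4, 0.0, -0.8]
opening: 0.0594
```

```bash
cat > look.py <<'E'
import sys
from plant import ctrl
import cv2,numpy as np,pickle
n=sys.argv[1]
s=ctrl.snapshot("side");pickle.dump(s,open(f"pics/{n}.pkl","wb"));cv2.imwrite(f"pics/{n}.png",cv2.resize(s["color"][140:320,200:470,::-1],None,fx=2.9,fy=2.9))
o=ctrl.get_obs()
p=o["tool_pos"]-[0.540,0.161,0];c,q=np.cos(np.radians(86)),np.sin(np.radians(86))
print("clock",o["clock"],"tcp",o["tool_pos"].round(4),"machine",round(p[0]*c+p[1]*q,4),round(-p[0]*q+p[1]*c,4),"ori",o["orientation"].round(1),"F",o["force"].round(2))
E
python3 look.py s2
```

```text
clock 2.65 tcp [ 0.5021 -0.2212  0.0318] machine -0.3839 0.0112 ori [-1.792e+02 -1.000e-01 -9.410e+01] F [-0.32  0.2   0.37]
```

View pics/s2.png

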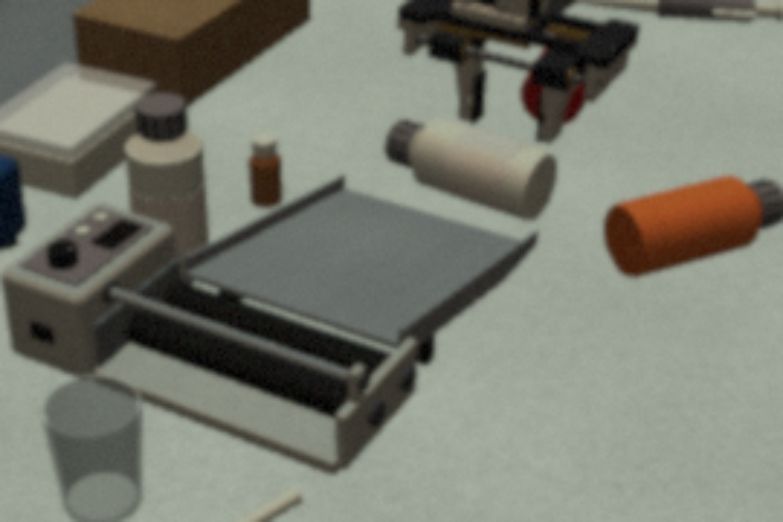

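The side view shows both fingertips behind the white bottle: crop pixels (470,110) and (550,130), with the bottle at (480,165). I'll lower the tips, centre them on the barrel and advance.

Emit:
{"method": "move_arm", "body": {
  "increments": [
    [[-5,0,-7],0],
    [[-5,0,-7],0],
    [[-2,3,-1],0],
    [[0,6,0],0],
    [[0,6,0],0],
    [[0,6,0],0],
    [[0,5,0],0],
    [[0,5,0],0]
  ]
}}

```text
clock: 3.45
tool_pos: [0.489, -0.1877, 0.016]
orientation: [-179.1, -0.1, -94.1]
force: [-0.4, -0.8, 0.6]
opening: 0.0598
```

```bash
python3 look.py s3
```

```text
clock 3.5 tcp [ 0.4889 -0.1872  0.016 ] machine -0.3509 0.0266 ori [-1.791e+02 -1.000e-01 -9.410e+01] F [ 0.13  0.92 -0.38]
```

View pics/s3.png

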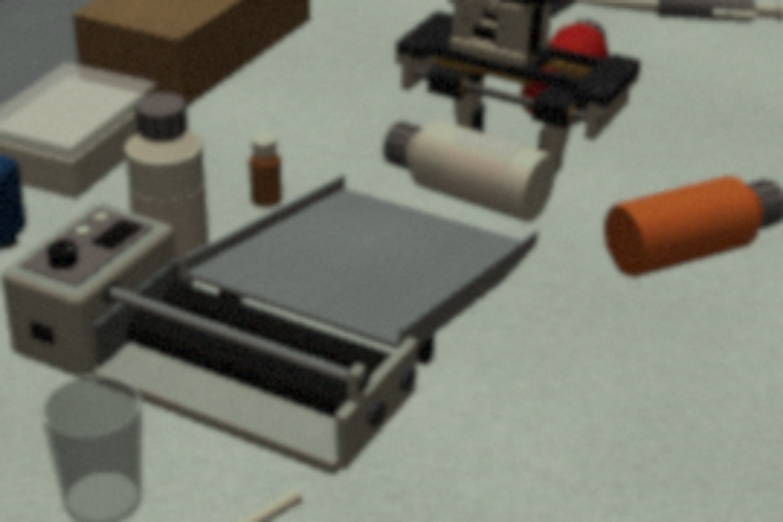

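Emit:
{"method": "move_arm", "body": {
  "increments": [
    [[2,5,0],0],
    [[2,5,0],0],
    [[1,5,0],0],
    [[1,5,0],0],
    [[0,5,0],0],
    [[0,5,0],0],
    [[0,5,0],0],
    [[0,5,1],0]
  ]
}}

```text
clock: 4.3
tool_pos: [0.4959, -0.144, 0.0172]
orientation: [-179.1, -0.1, -94.1]
force: [0.7, -1.9, 0.4]
opening: 0.0594
```

```bash
python3 look.py s4
```

```text
clock 4.35 tcp [ 0.496  -0.1435  0.0174] machine -0.3069 0.0226 ori [-1.791e+02 -1.000e-01 -9.410e+01] F [0.01 0.33 0.84]
```

View pics/s4.png

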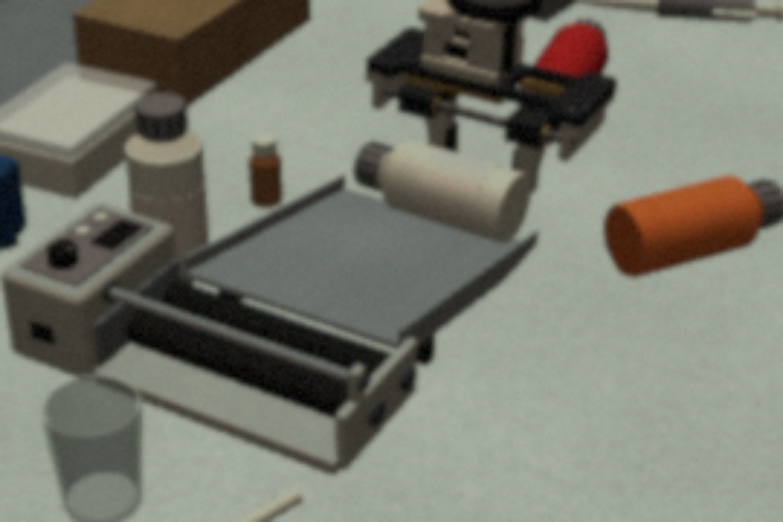

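The bottle is at the ramp foot, squared against both fingertips and between the flanges. I'll climb now at about 50 mm/s.

Emit:
{"method": "move_arm", "body": {
  "increments": [
    [[0,5,1],0],
    [[1,5,1],0],
    [[0,5,1],0],
    [[1,5,1],0],
    [[0,5,1],0],
    [[1,5,1],0],
    [[0,5,1],0],
    [[0,5,1],0]
  ]
}}

```text
clock: 5.15
tool_pos: [0.4991, -0.101, 0.0266]
orientation: [-179.1, -0.2, -94.1]
force: [-0.1, -1.8, 1.4]
opening: 0.0598
```

```bash
python3 look.py s5
```

```text
clock 5.2 tcp [ 0.4993 -0.1004  0.0267] machine -0.2636 0.0223 ori [-1.79e+02 -1.00e-01 -9.41e+01] F [-0.12  1.25 -0.16]
```

View pics/s5.png

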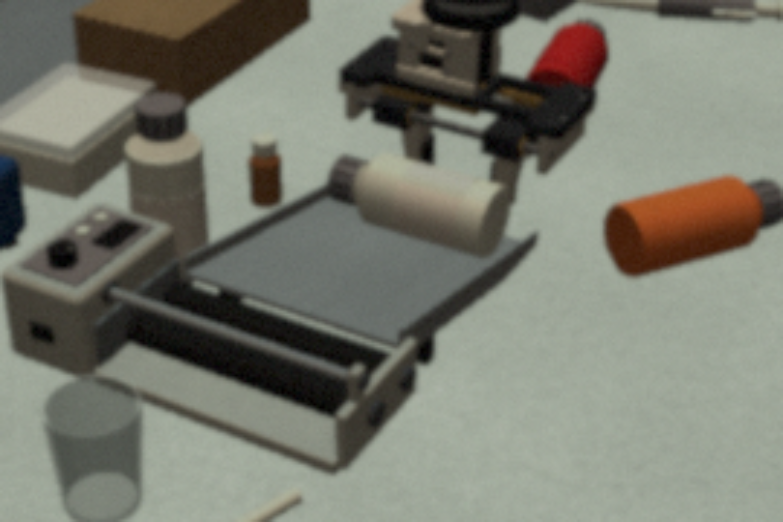

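Emit:
{"method": "move_arm", "body": {
  "increments": [
    [[0,5,1],0],
    [[1,5,1],0],
    [[0,5,1],0],
    [[1,5,1],0],
    [[0,5,1],0],
    [[0,5,1],0],
    [[1,5,1],0],
    [[0,5,1],0]
  ]
}}

```text
clock: 6.0
tool_pos: [0.5021, -0.0572, 0.0353]
orientation: [-179.1, -0.2, -94.1]
force: [0.1, -2.2, 0.5]
opening: 0.0597
```

Emit:
{"method": "move_arm", "body": {
  "increments": [
    [[0,5,1],0],
    [[1,5,1],0],
    [[0,5,1],0],
    [[1,5,1],0],
    [[0,5,1],0],
    [[0,5,1],0],
    [[1,5,1],0],
    [[0,5,1],0]
  ]
}}

```text
clock: 6.8
tool_pos: [0.5051, -0.0136, 0.0439]
orientation: [-179.1, -0.2, -94.1]
force: [-0.1, -1.7, 2.0]
opening: 0.0596
```

```bash
python3 look.py s6
```

```text
clock 6.85 tcp [ 0.5053 -0.013   0.0441] machine -0.176 0.0225 ori [-179.1   -0.2  -94.1] F [-0.86  1.48  0.04]
```

View pics/s6.png

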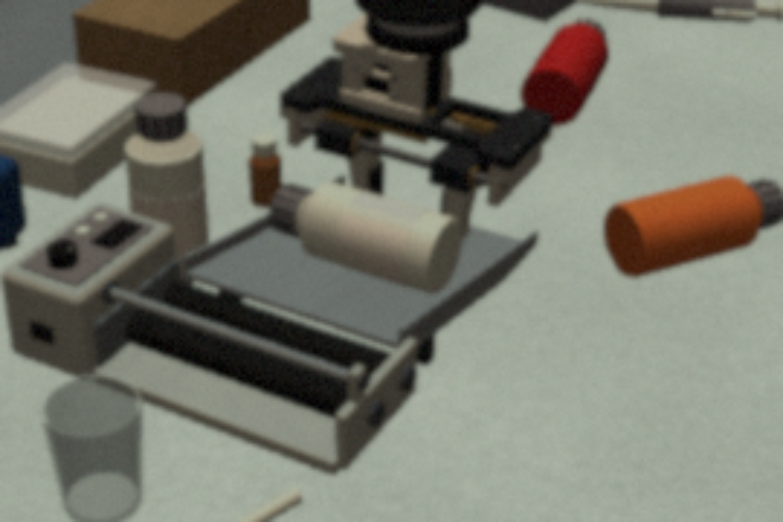

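The bottle is halfway up, straight and still against both fingertips. I'll carry on.

Emit:
{"method": "move_arm", "body": {
  "increments": [
    [[0,5,1],0],
    [[1,5,1],0],
    [[0,5,1],0],
    [[1,5,1],0],
    [[0,5,1],0],
    [[0,5,1],0],
    [[1,5,1],0],
    [[0,5,1],0]
  ]
}}

```text
clock: 7.65
tool_pos: [0.5081, 0.03, 0.0526]
orientation: [-179.1, -0.2, -94.1]
force: [-0.4, -2.9, 0.7]
opening: 0.0597
```

Emit:
{"method": "move_arm", "body": {
  "increments": [
    [[0,5,1],0],
    [[1,5,1],0],
    [[0,5,1],0],
    [[1,5,1],0],
    [[0,5,1],0],
    [[0,4,1],0],
    [[1,4,1],0],
    [[0,4,1],0]
  ]
}}

```text
clock: 8.45
tool_pos: [0.5111, 0.0704, 0.0612]
orientation: [-179.2, -0.2, -94.1]
force: [0.1, -2.7, 1.7]
opening: 0.0595
```

```bash
python3 look.py s7
```

```text
clock 8.5 tcp [0.5114 0.071  0.0614] machine -0.0918 0.0223 ori [-179.1   -0.2  -94.1] F [-0.19  0.49  0.06]
```

View pics/s7.png

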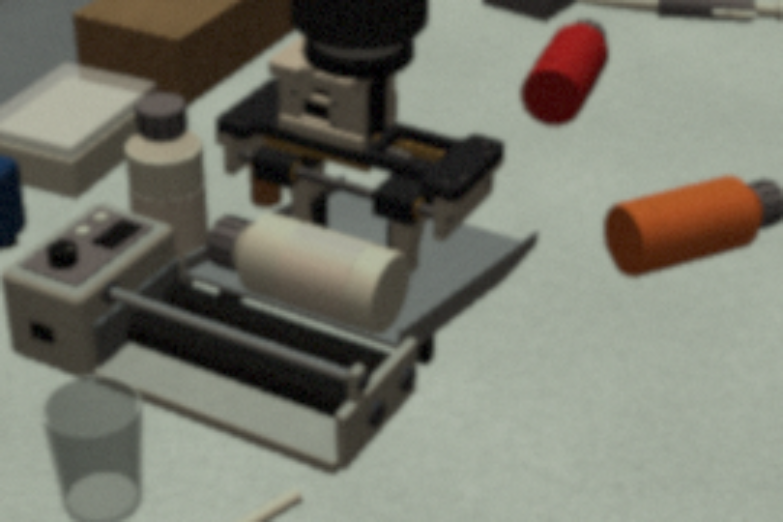

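The bottle is near the ramp top, square, with the fingers behind it. I'll go slower over the front roller.

Emit:
{"method": "move_arm", "body": {
  "increments": [
    [[0,4,1],0],
    [[0,4,0],0],
    [[1,4,0],0],
    [[0,3,0],0],
    [[0,3,0],0],
    [[1,3,0],0],
    [[0,3,0],0],
    [[0,3,0],0]
  ]
}}

```text
clock: 9.3
tool_pos: [0.5139, 0.1012, 0.0623]
orientation: [-179.1, -0.1, -94.1]
force: [-0.4, 0.0, 0.8]
opening: 0.0597
```

```bash
python3 look.py s8
```

```text
clock 9.35 tcp [0.514  0.1016 0.0624] machine -0.0611 0.0218 ori [-1.791e+02 -1.000e-01 -9.410e+01] F [ 0.16 -0.06 -0.02]
```

View pics/s8.png

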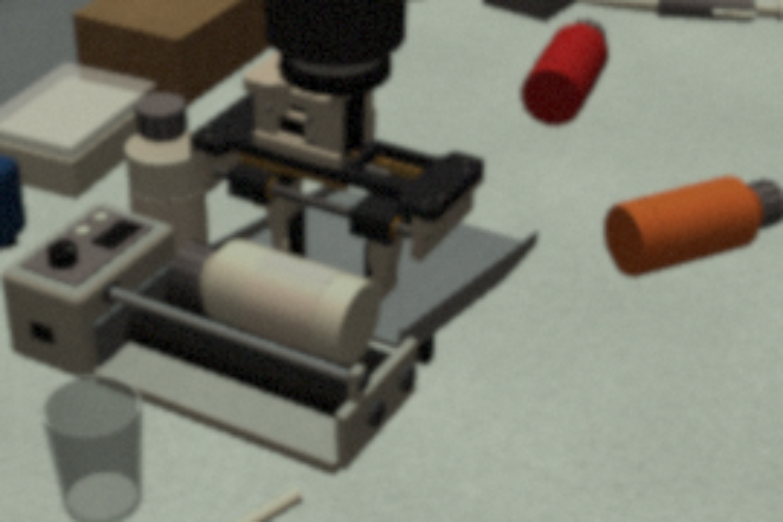

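Emit:
{"method": "move_arm", "body": {
  "increments": [
    [[0,2,0],0],
    [[0,2,0],0],
    [[0,2,0],0],
    [[0,2,0],0],
    [[0,0,0],0],
    [[0,0,0],0],
    [[0,0,0],0],
    [[0,0,0],0]
  ]
}}

```text
clock: 10.15
tool_pos: [0.5139, 0.1103, 0.0623]
orientation: [-179.1, -0.1, -94.1]
force: [-0.2, 0.4, -0.3]
opening: 0.0602
```

```bash
python3 look.py s9
```

```text
clock 10.2 tcp [0.5139 0.1103 0.0623] machine -0.0524 0.0225 ori [-1.791e+02 -1.000e-01 -9.410e+01] F [0.09 0.13 0.54]
```

View pics/s9.png

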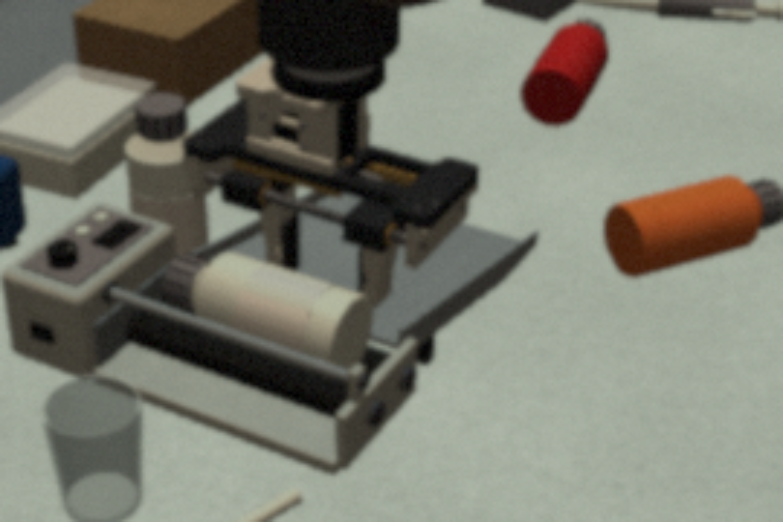

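It has dropped in and the force reads about zero. I'll check against the projected home end circle and the bottle's position in the side view.

```bash
cat > chk.py <<'E'
import sys
from h import *
n=sys.argv[1]
s=pickle.load(open(f"pics/{n}.pkl","rb"));im=s["color"][:,:,::-1].copy()
c,q=np.cos(np.radians(86)),np.sin(np.radians(86))
W=lambda x,y,z:[.540+x*c-y*q,.161+x*q+y*c,z]
big=cv2.resize(im[200:290,250:350],None,fx=6,fy=6,interpolation=cv2.INTER_CUBIC)
def dr(pts,col):
    p=proj(s,pts)-[250,200]; p=(p+.5)*6-.5
    cv2.polylines(big,[p.astype(np.int32)],False,col,1)
for y in (0.077,-0.033): dr([W(.03*np.cos(a),y,.069+.03*np.sin(a)) for a in np.linspace(0,6.283,40)],(0,255,0))
dr([W(.038,-.09,.069),W(.038,.09,.069)],(0,0,255))
cv2.imwrite(f"pics/{n}c.png",big)
E
python3 chk.py s9
```

```text
(no output)
```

View pics/s9c.png

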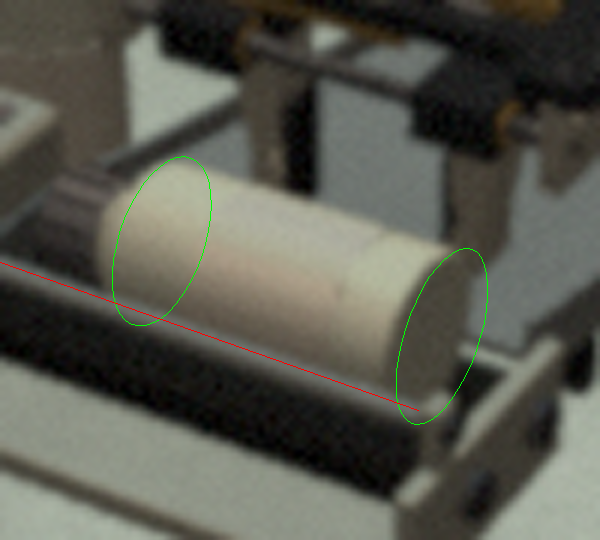

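The bottle matches the home pose: height and x fit, and it lies parallel to the rod, just about 5 mm further along towards the drive. I'll back away, then go up.

Emit:
{"method": "move_arm", "body": {
  "increments": [
    [[0,-4,0],0],
    [[-1,-8,0],0],
    [[-1,-12,5],0],
    [[-1,-12,15],0],
    [[-1,-12,25],0],
    [[-1,-12,30],0],
    [[0,-10,30],0],
    [[0,0,15],0]
  ]
}}

```text
clock: 11.0
tool_pos: [0.5045, 0.0309, 0.1852]
orientation: [-179.4, -0.3, -94.2]
force: [-0.2, 0.5, -0.9]
opening: 0.0598
```

Emit:
{"method": "move_arm", "body": {
  "increments": [
    [[0,-35,20],0],
    [[0,-35,20],0],
    [[0,-35,10],0],
    [[0,-35,0],0],
    [[0,-30,0],0],
    [[0,-20,0],0],
    [[0,0,0],0],
    [[0,0,0],0]
  ]
}}

```text
clock: 11.8
tool_pos: [0.5003, -0.173, 0.2449]
orientation: [-178.9, -0.2, -94.3]
force: [-0.2, -0.8, 0.2]
opening: 0.0595
```

```bash
python3 look.py s10; python3 chk.py s10; python3 - <<'E'
from plant import ctrl
import cv2
s=ctrl.snapshot("top");cv2.imwrite("pics/t10.png",s["color"][:,:,::-1])
E
```

```text
clock 11.85 tcp [ 0.5004 -0.1726  0.2449] machine -0.3356 0.0163 ori [-178.9   -0.2  -94.3] F [ 0.38 -0.16 -0.23]
```

View pics/s10c.png

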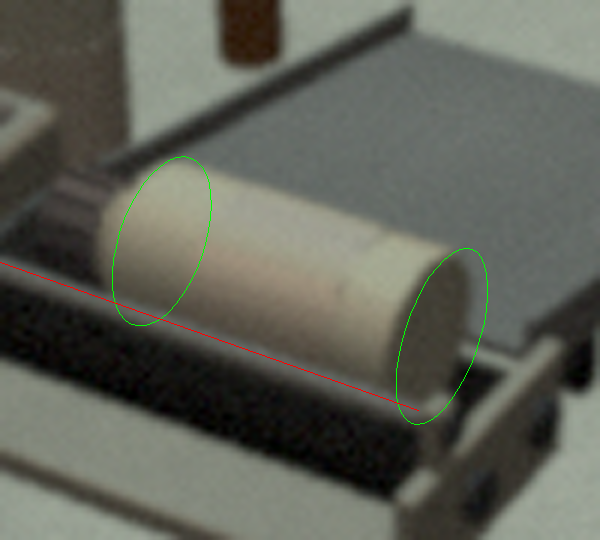

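View pics/t10.png

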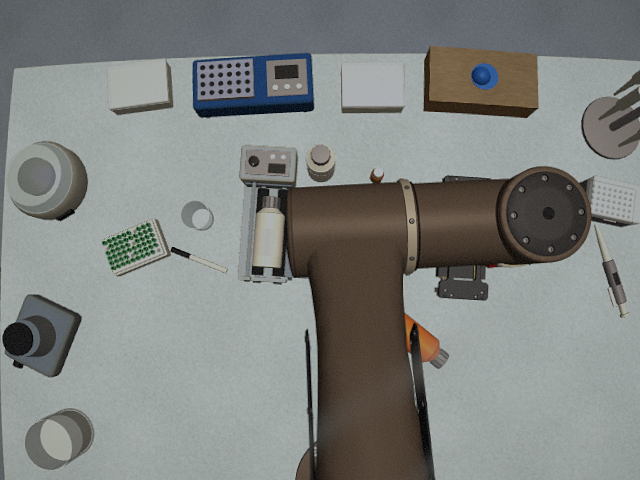

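The bottle has not moved since the hand left. It lies on both rollers at (268,232) in the top view, parallel to them, and the bystanders are where they were. The arm is clear, so I'll hand in.

```bash
python3 -c "
from plant import ctrl
print(ctrl.close_job())"
```

```text
the job is handed in; nothing more can be done
None
```

I pushed the white bottle up the ramp at about 50 mm/s, with both part-open fingertips behind the barrel. I slowed over the front roller until it dropped between the rollers, then backed away, rose clear and handed the job in at about 12 s.

- **Bottle:** in the last side and top views it lies on both rollers, parallel to them and just before the stop rod. It did not visibly move after the hand left.
- **Force:** the wrist force stayed around 3 N or less in every reading I took.
- **Bystanders:** all of them look unmoved in the top view.
- **Only mismatch:** the bottle sits about 5 mm further along the rollers, towards the drive, than I predicted. The job sets no limit in that direction. I judged the home position by eye from a projected outline and did not measure it separately. The hand-in reports no verdict.

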